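# Break a stiff clamp screw loose with the long arm of the hex key

## Task

The big black hex key lies on the bench with its long arm pointing away from the robot. Pick it up, turn it round so that its short arm goes all the way into the socket of the stiff dark screw on the blue clamp and the long arm sticks out level to the left, then press the far end of the long arm down until it slopes about 45 degrees below level, so that the screw turns with it. Leave the key in the screw and do not disturb the small hex key, the screwdriver or the loose black tube end.

Things in the scene. Friction and masses are not known exactly. Their poses are not given: they have to be found in the camera images.
- big_key: Big L-shaped black hex key, bar 16 mm thick (17 mm between the fingers), 0.3 kg, lying flat. Origin: where the arms' centre lines cross at the bend, 8 mm above the bench at the start. x runs along the long arm (ends 170 mm out), -y along the short arm (ends 60 mm out), z up. Centre of mass about 63 mm along x: grip across the long arm 60 to 80 mm from the origin.
- short_end (a point): Centre of the end face of the big key's short arm; axes as the key's. The short arm fits the socket with about 5 mm of play up and down and 9 mm sideways.
- long_end (a point): Centre of the end face of the big key's long arm; axes as the key's. When the key is let go in the socket this end sags until the arm is about 20 degrees below level and bears on the slot; pressed further it turns the screw.
- clamp: Blue clamp fixed to the bench, holding a black tube behind its pillar. Origin on the bench straight below the socket's mouth, x level along the screw away from the robot. The screw head is a dark barrel, 70 mm in diameter, its axis 160 mm above the bench, standing out 89 mm in front of the pillar (92 mm wide, 197 mm high). Base plate 110 mm wide, 12 mm high, begins 60 mm behind the mouth.
- socket_mouth (a point): Centre of the socket's mouth at the screw head's nose. x points level into the socket; y left and z up at joint 0. A slot 26 mm high (flared to 38) runs level across the nose, open at both sides, 36 mm deep; behind it the socket, 36 wide and 26 high, ends 80 mm behind the mouth. With the short arm home the bend lies in the slot, the key's origin 20 mm behind the mouth.
- clamp_screw (a joint): Screw angle, rad, within 0.06 of 0 at the start; grows anticlockwise as the robot sees it (left side down), which loosens it, up to 1.2. Stiff: about 1 N m either way (8 N at 130 mm from the axis); stays where left. Reads about 0.45 to 0.5 when the long arm is pressed to 45 degrees below level.
- small_key: Bystander: a small black hex key, 79 x 28 mm, 7 mm thick, lying on the bench; origin under its middle. Too small for this screw.
- screwdriver: Bystander: a screwdriver with an amber handle, 154 mm long, 20 mm thick, lying on the bench; origin under its middle.
- tube_head: Bystander: a loose black tube end piece, 41 mm in diameter, 50 mm high, standing on the bench; origin at the middle of its underside.

How it is judged:
On the way, in this order (a step that is already met when the one before it is completed fails the run):
1. the short arm of the big key is in the socket, the screw not yet turned (x of short_end in the frame of socket_mouth above 0.05 m and y of short_end in the frame of socket_mouth between -0.024 and 0.024 m and z of short_end in the frame of socket_mouth between -0.018 and 0.018 m and value of joint clamp_screw below 0.2 rad), for 0.2 s.
2. the screw has been turned loose by the key in its socket (x of short_end in the frame of socket_mouth above 0.05 m and y of short_end in the frame of socket_mouth between -0.024 and 0.024 m and z of short_end in the frame of socket_mouth between -0.018 and 0.018 m and value of joint clamp_screw above 0.35 rad), for 0.2 s.
At the end, for the whole second after the job is handed in: The screw is turned at least 0.35 rad (20 degrees) anticlockwise, the big key rests in it with the end of its short arm more than 50 mm deep in the socket (within 24 mm sideways and 18 mm up and down of its axis), and the three bystanders are within 40 mm of where they began (all of step 2 and linear speed of big_key below 0.03 m/s and distance of each of small_key, screwdriver, tube_head from where it was at the start of the episode below 0.04 m); the robot touches nothing.
It fails at once if the small hex key is knocked away (more than 40 mm) (distance of small_key from where it was at the start of the episode above 0.04 m).
It fails at once if the screwdriver is knocked away (more than 40 mm) (distance of screwdriver from where it was at the start of the episode above 0.04 m).
It fails at once if the tube end piece is knocked away (more than 40 mm) (distance of tube_head from where it was at the start of the episode above 0.04 m).
It also fails if it takes over 48 s, if anything falls off the work surface, if the arm or the gripper's body presses on something with over 40 N, if the wrist force passes 120 N, or if a joint passes its speed limit or range.

## Robot

A 6-joint arm with a two-finger parallel gripper is mounted at the origin on a cart in front of the work surface, level with it; the furniture and walls round the work are solid. World frame = base frame: x ahead of the robot, y to its left, z up, the work surface at z = 0. Lengths are in m, angles in rad, forces in N, time in s.
With the tool pointing down it reaches from about 0.275 to 0.825 m from the base axis. Payload 4.9 kg.
Tool frame: the origin (TCP) lies midway between the tips of the shut fingers; the grasp point (between the pads) lies 19 mm behind it (grip_point_offset is the distance from the TCP to the grasp point, in m); z points along the fingers, y is the line along which they close (so a half turn about z gives the same grasp; the last joint's range is limited). The gripper opens to 85 mm and grips with 20 to 120 N. Pads are 22 mm wide; open, the fingers measure 114 mm over their backs; the gripper's body (76 mm by 85 mm) begins 54 mm behind the grasp point. The pads swing forward as they close: fully open they stand 13 mm farther back than shut.
Start: joints at [-1.437, 0.326, -0.193, 1.052, 0, 1.437], TCP at [0.146, -0.53, 0.231] pointing down, gripper open.
Joint ranges: [-2.65, 2.65], [-0.97, 1.79], [-1.3, 1.35], [-1.93, 2.1], [-1.47, 1.37], [-3.14, 3.14]. Speed limits (rad/s): [2.57, 2.57, 3.14, 3.14, 3.14, 3.14].

## Interface

Orientations are given as a rotation vector (axis times angle).
In Python, from cell import * gives the robot as it stands. Calls block until the motion is done:
- movep(position, orientation): joint-space move of the TCP to a pose.
- move_l(position, velocity=0.15, rot=None, until_force=None): straight line of the TCP; rot=None keeps the orientation; velocity is the mean speed in m/s. With until_force (N) it stops when the force on the tool has changed by that much, and returns True; else False.
- set_joints(angles): joint-space move.
- let_go() and grab(newtons=None): open the fingers fully, or close them until they stop; newtons is the grip in N (None keeps the last).
- sleep(seconds).
- ik(position, orientation): joint angles nearest the present ones, or None.
- get_state(): the state.
- grab_frame(name): name is "side" or "top" or "wrist"; returns a dict with "img" (420x560x3 uint8, red, green, blue), "fx", "fy", "cx", "cy" (pixels), "cam_to_world" (4x4, takes a point from camera to world coordinates); the wrist camera has in their place "T_tool_cam" (4x4, takes a point from camera to tool coordinates, whose origin is the TCP and whose axes are the flange's). Camera axes: x right, y down, z forward; pixel columns grow to the right and rows downward; lengths in m; the calibration is good to about 2 mm. A picture is of the moment at which its call begins: read the wrist's pose just before it. There is no depth.
A pose or a line that the arm cannot do raises MotionError and nothing moves.
- sign_off(): hands the job in; it is judged then, once.
Trained networks look in the newest picture that a camera, given by its name, has taken for a name from the list of things; names that differ only in an ending like _2 or _b are one class to them, and where a whole thing is asked for, a point or a joint stands for the part that bears it (a point fixed in the world has none). Each returns a list of dicts, best first, with "score" (0 to 1); they miss things now and then, are a little off and sometimes report something else, mostly with a low value. They report only what shows in the picture. A call takes as long as a camera call.
- spot_in(camera, name): "centre" ([column, row] in pixels, amid what is visible of it).
- silhouettes(camera, name): "mask" (420x560 bool, what is visible of it) and "centre" ([column, row] in pixels, amid what is visible of it).
- tip_of(camera, name): "centre" ([column, row] in pixels: a listed point, or the origin of a listed thing).
The state is a dict: "clock": time; "q": joint angles; "joint_velocities": joint speeds; "tau": joint torques, N m; "position": TCP position; "eef_rot": TCP orientation; "contact_force": force on the tool from outside, world axes, zero at the start; "wrist_torque": the same for the moment, N m; "finger_gap": opening from 0.0 (shut) to 1.0 (fully open); "grasp_force": force on a finger pad.
Only numpy, scipy, OpenCV 4.12 (cv2) and the standard library are available. Lean on these libraries where they do the work, as an engineer would, in place of code of your own. Each camera call takes 0.05 s, during which the arm holds its last target. There are 200 camera calls.

## Working session

There is one attempt and no reset: what is moved stays moved. The work goes in short steps, each a Python script; the robot and the scene stay as the last script left them, time stands still between calls to the robot, and variables do not carry over. Pictures are saved under pics/ and viewed, at most 11 in all, crops included, and the job is handed in when it is done.

```bash
ls; mkdir -p pics; cat > h.py <<'E'
from cell import *
import numpy as np, cv2
from scipy.spatial.transform import Rotation as R
def frame(n):
    s=get_state(); f=grab_frame(n)
    if n=="wrist":
        T=np.eye(4);T[:3,:3]=R.from_rotvec(s["eef_rot"]).as_matrix();T[:3,3]=s["position"]
        f["cam_to_world"]=T@np.array(f["T_tool_cam"])
    return f
def atz(f,px,z):
    d=np.array([(px[0]-f["cx"])/f["fx"],(px[1]-f["cy"])/f["fy"],1.]);T=np.array(f["cam_to_world"])
    d=T[:3,:3]@d;o=T[:3,3];return o+d*(z-o[2])/d[2]
def proj(f,p):
    T=np.linalg.inv(np.array(f["cam_to_world"]));c=T[:3,:3]@np.array(p)+T[:3,3]
    return np.array([f["fx"]*c[0]/c[2]+f["cx"],f["fy"]*c[1]/c[2]+f["cy"]])
def save(f,n): cv2.imwrite(f"pics/{n}.png",f["img"][:,:,::-1])
E
python3 - <<'E'
from h import *
np.set_printoptions(precision=4,suppress=True)
Z={"big_key":.008,"short_end":.008,"long_end":.008,"socket_mouth":.16,"clamp":0,"small_key":0,"screwdriver":0,"tube_head":0}
for c in("top","side"):
    f=frame(c);save(f,c+"0");print(c,np.array(f["cam_to_world"]),f["fx"])
    for n,z in Z.items():
        for r in tip_of(c,n)[:2]: print(n,r["score"],r["centre"],atz(f,r["centre"],z))
print(get_state())
E
```

```text
pics
top [[-0.0183 -0.9919  0.1261  0.317 ]
 [-0.9997  0.0198  0.0111  0.113 ]
 [-0.0135 -0.1259 -0.992   1.4003]
 [ 0.      0.      0.      1.    ]] 526.2929331051852
big_key 0.6 [218.3, 251.2] [0.3983 0.2698 0.008 ]
short_end 0.71 [239.2, 252.1] [0.3949 0.2145 0.008 ]
long_end 0.62 [226.3, 187.1] [0.57   0.2473 0.008 ]
socket_mouth 0.55 [371.6, 196.3] [ 0.513  -0.1134  0.16  ]
clamp 0.74 [360.2, 210.2] [ 0.5013 -0.1105  0.    ]
small_key 0.64 [341.5, 250.1] [ 0.3955 -0.0568  0.    ]
screwdriver 0.6 [395.3, 244.4] [ 0.4079 -0.1999  0.    ]
tube_head 0.69 [162.9, 232.3] [0.4522 0.419  0.    ]
side [[-0.8528 -0.3427  0.3942  0.0687]
 [-0.5221  0.5363 -0.6632  0.8103]
 [ 0.0159 -0.7713 -0.6362  0.8093]
 [ 0.      0.      0.      1.    ]] 395.40612687158523
big_key 0.17 [317.3, 158.6] [ 0.604  -0.3333  0.008 ]
short_end 0.75 [292.6, 274.7] [0.3964 0.2029 0.008 ]
long_end 0.6 [228.5, 258.0] [0.5752 0.2455 0.008 ]
socket_mouth 0.78 [316.9, 160.1] [ 0.4996 -0.1083  0.16  ]
clamp 0.78 [311.2, 200.2] [ 0.509  -0.1101  0.    ]
small_key 0.44 [332.7, 225.7] [ 0.3945 -0.0357 -0.    ]
screwdriver 0.62 [317.4, 158.3] [ 0.61   -0.3468  0.    ]
screwdriver 0.43 [349.2, 193.1] [ 0.4192 -0.213   0.    ]
tube_head 0.76 [221.7, 324.2] [0.4642 0.4168 0.    ]
{'clock': 0.9, 'q': array([-1.4372,  0.3262, -0.1926,  1.052 ,  0.    ,  1.4366]), 'joint_velocities': array([-0.0009, -0.0012, -0.0008,  0.0011, -0.0013,  0.0003]), 'tau': array([  0.0011, -44.3314,  26.276 ,   0.0009,   0.    ,   0.    ]), 'position': array([ 0.1455, -0.5304,  0.2313]), 'eef_rot': array([-3.1135, -0.4194, -0.    ]), 'contact_force': array([0.523 , 0.6577, 0.6151]), 'wrist_torque': array([-0.0789,  0.0426, -0.0138]), 'grasp_force': 0.0, 'finger_gap': 0.9967916481587333}
```

```bash
python3 -c "
import cv2,numpy as np
a=cv2.imread('pics/top0.png')[130:330,120:460];cv2.imwrite('pics/top0c.png',cv2.resize(a,None,fx=2.3,fy=2.3,interpolation=2))"
```

```text
(no output)
```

View pics/top0c.png

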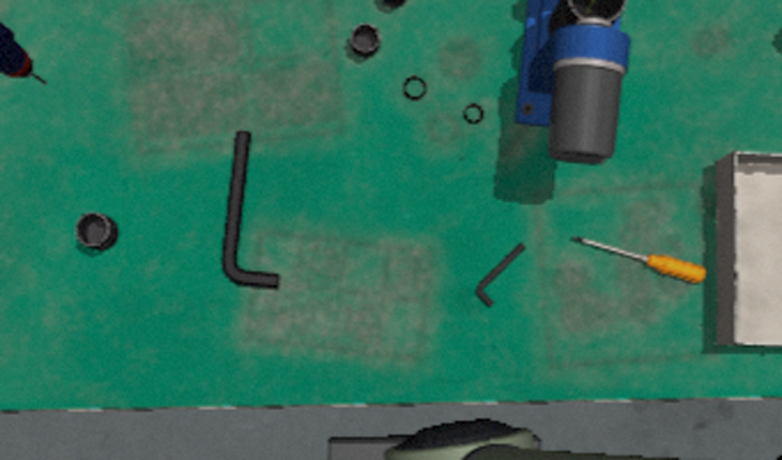

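View pics/side0.png

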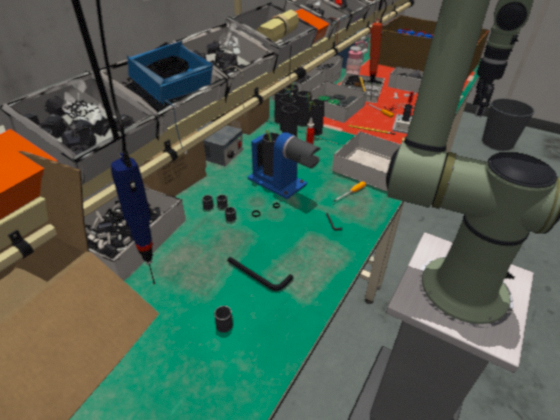

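The top view shows the key at left, with its bend at crop pixel (235,275), long arm going away and short arm to the right. The clamp barrel's nose is at crop (583,160). The small key, screwdriver and tube end are all clear of the workspace. Next I look down at the clamp and then the key with the wrist camera.

```bash
cat >> h.py <<'E'
def down(deg):
    a=np.radians(deg)/2; return np.pi*np.array([np.cos(a),np.sin(a),0])
np.set_printoptions(precision=4,suppress=True)
E
python3 - <<'E'
from h import *
movep([0.47,-0.11,0.42],down(180));print(get_state()["clock"])
f=frame("wrist");save(f,"w_clamp");print(np.array(f["T_tool_cam"]),f["fx"],f["cx"],f["cy"])
for n,z in(("socket_mouth",.16),("clamp",0)):
    for r in tip_of("wrist",n)[:2]: print(n,r["score"],r["centre"],atz(f,r["centre"],z))
movep([0.45,0.255,0.30],down(174));print(get_state()["clock"])
f=frame("wrist");save(f,"w_key")
for n in("big_key","short_end","long_end"):
    for r in tip_of("wrist",n)[:2]: print(n,r["score"],r["centre"],atz(f,r["centre"],.008))
for r in silhouettes("wrist","big_key")[:1]:
    m=np.array(r["mask"]);ys,xs=np.nonzero(m);P=np.array([atz(f,p,.016)[:2] for p in zip(xs,ys)])
    print(r["score"],cv2.minAreaRect(P.astype(np.float32)))
    np.save("keyP.npy",P)
    Q=P[P[:,0]>.43];c=np.polyfit(Q[:,0],Q[:,1],1);print("long arm y(x)",c,np.polyval(c,[.40,.47,.57]),P.min(0),P.max(0))
E
```

```text
2.925
[[-0.0001 -0.9638 -0.2667  0.0682]
 [ 1.     -0.0001 -0.0001  0.0001]
 [ 0.0001 -0.2667  0.9638 -0.1426]
 [ 0.      0.      0.      1.    ]] 351.9600181148631 279.4148855451377 215.7605729929384
socket_mouth 0.92 [274.9, 213.0] [ 0.5094 -0.1159  0.16  ]
4.5083
big_key 0.71 [34.5, 160.3] [ 0.4006 -0.0431  0.008 ]
big_key 0.66 [286.8, 138.1] [0.4069 0.2679 0.008 ]
short_end 0.84 [239.3, 130.9] [0.3924 0.212  0.008 ]
long_end 0.58 [285.8, 263.2] [0.5689 0.2503 0.008 ]
0.6 ((0.4741884171962738, 0.2551416754722595), (0.18690475821495056, 0.061544258147478104), 10.672149658203125)
long arm y(x) [-0.1191  0.3169] [0.2692 0.2609 0.249 ] [0.3868 0.2101] [0.5697 0.2754]
```

View pics/w_clamp.png

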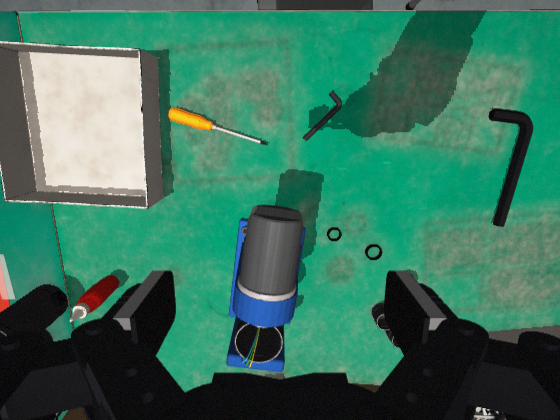

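View pics/w_key.png

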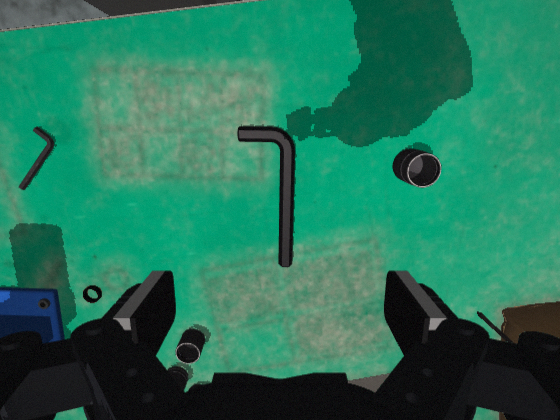

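The wrist views agree with the earlier fixes. The barrel's nose is at (277,210), with its axis leaning toward (269,290), so it is yawed by a few degrees. The key's bend is at (287,135) and its long end at (286,265). I'll fit the barrel yaw and then pick.

```bash
python3 - <<'E'
from h import *
# barrel fit from the saved clamp picture
img=cv2.imread("pics/w_clamp.png").astype(int)
f=grab_frame("wrist");T=np.eye(4);T[:3,:3]=R.from_rotvec(down(180)).as_matrix();T[:3,3]=[.47,-.11,.42]
f["cam_to_world"]=T@np.array(f["T_tool_cam"])
sat=img.max(2)-img.min(2);C=[]
for v in range(222,284,4):
    u=np.nonzero(sat[v,225:315]<25)[0]+225
    # longest run holding column 272
    a=b=272
    while a-1 in u:a-=1
    while b+1 in u:b+=1
    C.append((atz(f,(a,v),.16)[:2]+atz(f,(b,v),.16)[:2])/2); 
    if v%12==6: print(v,a,b,C[-1])
C=np.array(C);c=np.polyfit(C[:,0],C[:,1],1);print("axis",c,np.degrees(np.arctan(c[0])),np.polyval(c,[.50,.51]))
# pick
ya=-6.8;o=np.array([.400,.269]);ex=np.array([np.cos(np.radians(ya)),np.sin(np.radians(ya))]);g=o+.07*ex;print("grip",g)
movep([*g,.09],down(180+ya));move_l([*g,.004],.1,until_force=15)
print(get_state()["position"]);grab(70);s=get_state();print(s["finger_gap"],s["grasp_force"],s["clock"])
move_l([*g,.2],.2);s=get_state();print(s["finger_gap"],s["grasp_force"],s["contact_force"],s["wrist_torque"],s["clock"])
f=frame("wrist");save(f,"w_grip")
for n in("short_end","long_end","big_key"):
    for r in tip_of("wrist",n)[:1]: print(n,r["score"],r["centre"],atz(f,r["centre"],.204))
E
```

```text
222 248 302 [ 0.521  -0.1153]
234 245 301 [ 0.536  -0.1178]
246 243 300 [ 0.5514 -0.1197]
258 242 298 [ 0.567  -0.1216]
270 240 297 [ 0.583  -0.1236]
282 237 295 [ 0.5993 -0.1269]
axis [-0.1345 -0.0455] -7.662897441104691 [-0.1128 -0.1141]
grip [0.4695 0.2607]
[0.4701 0.2609 0.0046]
0.17635322926708566 70.25885939598083 7.3083
0.17690474105694617 69.23347592353821 [-0.4602 -0.0776 -4.2377] [-0.0017  0.0014  0.0312] 8.4417
short_end 0.85 [121.7, 120.5] [0.3946 0.2093 0.204 ]
long_end 0.41 [441.3, 163.7] [0.4252 0.3288 0.204 ]
big_key 0.57 [281.4, 123.9] [0.4029 0.2689 0.204 ]
```

View pics/w_grip.png

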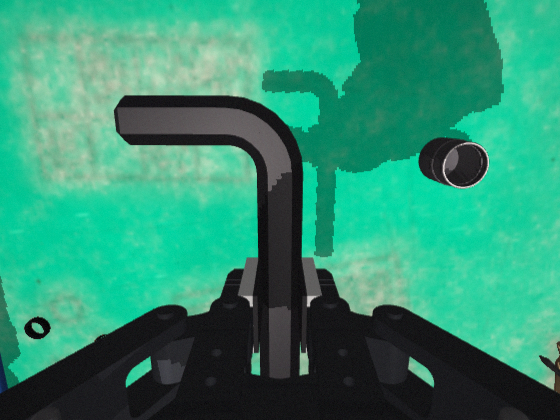

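The key is held square to the tool, with its short end at (122,120) and its long arm along column 280. Next I move it in front of the socket and compare.

```bash
cat >> h.py <<'E'
M=np.array([.509,-.1142]);YAW=-7.7
def grip_xy(depth,M=M,yaw=None,side=0):
    a=np.radians(YAW if yaw is None else yaw);u=np.array([np.cos(a),np.sin(a)]);l=np.array([-u[1],u[0]])
    return M+u*depth+l*(.0685+side)   # depth of key origin behind the mouth
ROT=down(270+YAW); ZI=.1566
E
python3 - <<'E'
from h import *
movep([*grip_xy(-.09),ZI+.03],ROT);move_l([*grip_xy(-.085),ZI],.15)
s=get_state();print(s["position"],s["clock"],s["finger_gap"])
f=frame("wrist");save(f,"w_pre")
for n in("short_end","socket_mouth","big_key"):
    for r in tip_of("wrist",n)[:2]: print(n,r["score"],r["centre"],atz(f,r["centre"],.16))
g=frame("side");save(g,"s_pre")
for n in("short_end","socket_mouth","long_end"):
    for r in tip_of("side",n)[:2]: print(n,r["score"],r["centre"],proj(g,[*(M if n=="socket_mouth" else grip_xy(-.025,side=-.0685)),.16]))
a=cv2.imread('pics/s_pre.png')[100:220,240:400];cv2.imwrite('pics/s_prec.png',cv2.resize(a,None,fx=4,fy=4,interpolation=2))
E
```

```text
[ 0.4332 -0.0345  0.1562] 10.875 0.17697379602346922
short_end 0.9 [123.4, 120.4] [ 0.4825 -0.1086  0.16  ]
short_end 0.31 [225.9, 323.3] [321.8232 161.2317]
socket_mouth 0.85 [314.4, 162.2] [315.0504 158.2926]
long_end 0.66 [304.7, 195.6] [321.8232 161.2317]
```

View pics/w_pre.png

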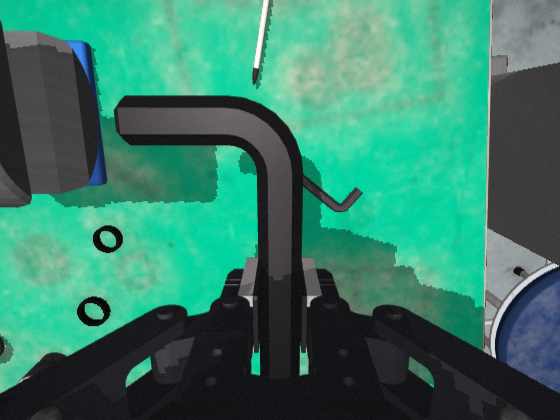

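View pics/s_prec.png

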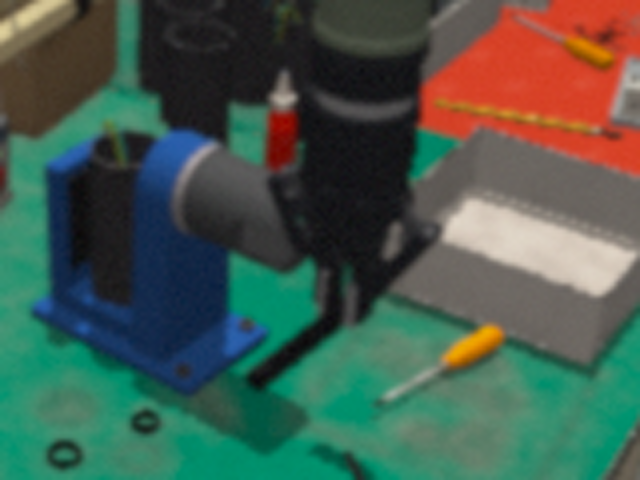

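```bash
python3 - <<'E'
from h import *
a=cv2.imread('pics/w_pre.png')[10:230,0:230].astype(float)
a=np.clip((a-10)*2.2,0,255).astype(np.uint8);a=cv2.resize(a,None,fx=2.6,fy=2.6,interpolation=2)
f=frame("wrist");al=np.radians(YAW);u=np.array([np.cos(al),np.sin(al)]);l=np.array([-u[1],u[0]])
for d,s,z in[(0,0,.16),(0,.035,.16),(0,-.035,.16),(0,0,.125),(0,0,.195),(0,.033,.173),(0,.033,.147),(0,-.033,.147)]:
    p=proj(f,[*(M+u*d+l*s),z]);print(d,s,z,p)
    q=(p-[0,10])*2.6;cv2.circle(a,(int(q[0]),int(q[1])),3,(0,0,255),-1)
cv2.imwrite('pics/w_prec.png',a)
E
```

```text
0 0 0.16 [ 55.8905 116.0452]
0 0.035 0.16 [ 70.4444 205.1301]
0 -0.035 0.16 [39.1599 13.6364]
0 0 0.125 [100.7511 116.4773]
0 0 0.195 [-19.0384 115.3234]
0 0.033 0.173 [ 49.5473 208.23  ]
0 0.033 0.147 [ 86.5436 193.7434]
0 -0.033 0.147 [61.8926 28.8174]
```

View pics/w_prec.png

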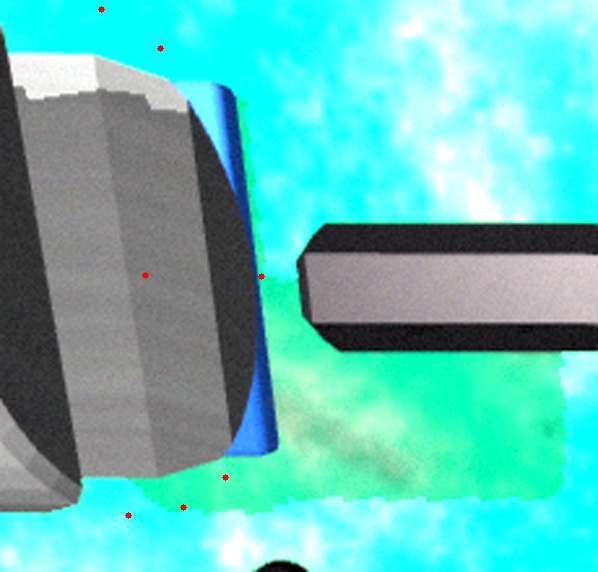

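The mouth appears where I predicted, with the lower lip centred at (81,117). The key's short arm is at row 120, about 1 mm to the left. I'll shift it 1 mm and insert with a force guard.

```bash
python3 - <<'E'
from h import *
move_l([*grip_xy(-.085,side=-.001),ZI],.1)
for d in(-.05,-.02,.005,.018):
    hit=move_l([*grip_xy(d,side=-.001),ZI],.08,until_force=12)
    s=get_state();print(d,hit,s["position"],s["contact_force"],s["wrist_torque"],s["clock"])
    if hit:break
f=frame("wrist");save(f,"w_in");print(grip_xy(d,side=-.001))
E
```

```text
-0.05 False [ 0.468  -0.0405  0.1563] [-0.5917 -0.7572 -2.8005] [ 0.0143  0.0335 -0.045 ] 12.1667
-0.02 False [ 0.4976 -0.0445  0.1563] [-0.4877 -1.0314 -3.301 ] [0.0137 0.0238 0.0145] 12.6917
0.005 False [ 0.5226 -0.0479  0.1564] [ 0.4472 -0.2089 -2.9828] [0.0196 0.0458 0.0608] 13.1583
0.018 False [ 0.5358 -0.0497  0.1566] [ 0.0256  0.7439 -3.7443] [0.0989 0.0412 0.0432] 13.475
[ 0.5359 -0.0497]
```

View pics/w_in.png

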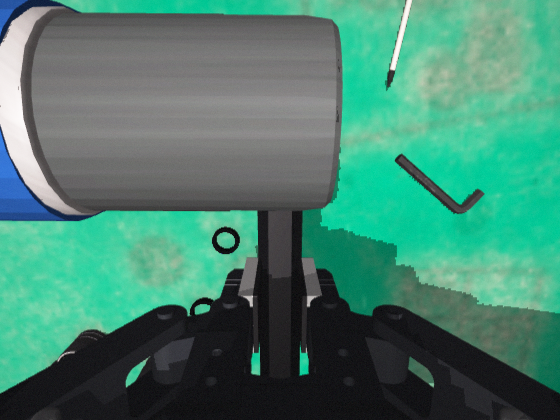

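The short arm is home and met no resistance; the long arm leaves the barrel at (280,210), level to the left. Now I release, lift, shut the fingers and press the long arm down in an arc.

```bash
cat >> h.py <<'E'
def press(th,r=.13,dz=0):
    t=np.radians(th);L=r*np.cos(t)+.011
    return [*grip_xy(.018,side=L-.0685-.001),.16-(L-.011)*np.tan(t)+.008/np.cos(t)+dz]
E
python3 - <<'E'
from h import *
sleep(.3);let_go();p=get_state()["position"];move_l([p[0],p[1],.245],.2)
sleep(.2);grab(30);move_l(press(18,dz=.06),.25);print(get_state()["clock"])
g=frame("side");save(g,"s_sag")
move_l(press(18,dz=.005),.15)
for th in(23,28,33,38,43,47):
    hit=move_l(press(th),.06,until_force=45);s=get_state();print(th,hit,s["position"],press(th),s["contact_force"],s["clock"])
    if hit:break
g=frame("side");save(g,"s_press")
for r in tip_of("side","long_end")[:2]: print(r["score"],r["centre"])
for th in(20,35,45,50):
    q=press(th);print(th,proj(g,[*grip_xy(.018,side=.17*np.cos(np.radians(th))-.0685),.16-.17*np.sin(np.radians(th))]))
a=np.hstack([cv2.imread(f'pics/{n}.png')[110:230,250:380] for n in("s_sag","s_press")]);cv2.imwrite('pics/s_2.png',cv2.resize(a,None,fx=3,fy=3,interpolation=2))
E
```

```text
16.5667
23 False [0.5459 0.0115 0.1195] [np.float64(0.5442111008655551), np.float64(0.011884710513172761), np.float64(0.11789583631563677)] [0.4178 0.5148 5.4838] 17.55
28 False [0.5451 0.0075 0.1095] [np.float64(0.543556920834936), np.float64(0.007046290657359858), np.float64(0.10802925724334651)] [1.3359 2.5273 5.6451] 17.8833
33 False [0.5441 0.0027 0.0998] [np.float64(0.542785694577858), np.float64(0.0013421782404171023), np.float64(0.09873583179073406)] [1.1932 4.1811 4.0111] 18.2167
38 False [ 0.5429 -0.0029  0.0908] [np.float64(0.5419032915918166), np.float64(-0.00518421499792536), np.float64(0.09011615392824507)] [1.2105 7.7177 2.1827] 18.55
43 False [ 0.542  -0.0101  0.083 ] [np.float64(0.540916427496345), np.float64(-0.012483219264379716), np.float64(0.08227883288066394)] [1.6681 7.7872 1.6106] 18.8833
47 False [ 0.5411 -0.0163  0.0773] [np.float64(0.5400567460834697), np.float64(-0.01884156012323014), np.float64(0.07665425227462483)] [2.757  8.7629 2.3193] 19.175
0.57 [285.2, 207.8]
20 [276.6186 195.7434]
35 [280.9299 202.8825]
45 [284.7838 205.6515]
50 [286.9437 206.4398]
```

View pics/s_2.png

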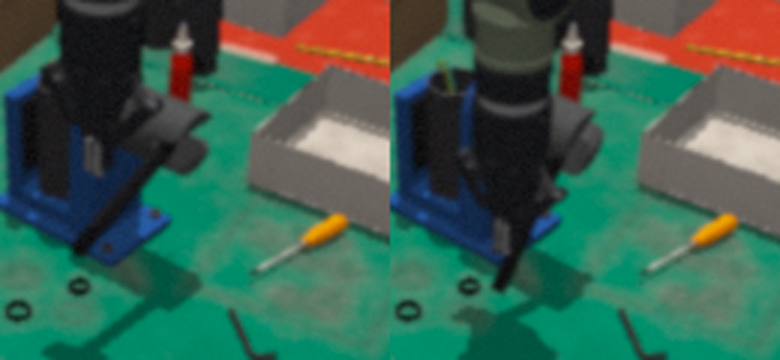

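The long arm sagged to about 20° (left image) and is now pressed to about 45°, with its end at (285,208) against (284.8,205.7) predicted for 45°. I back off and check that it holds.

```bash
python3 - <<'E'
from h import *
p=np.array(get_state()["position"]);move_l(p+[0,.02,.06],.15);move_l([.40,.12,.30],.25);sleep(.3)
s=get_state();print(s["position"],s["contact_force"],s["clock"])
g=frame("side");save(g,"s_end")
for n in("long_end","socket_mouth","small_key","screwdriver","tube_head"):
    for r in tip_of("side",n)[:1]: print(n,r["score"],r["centre"])
for th in(35,40,45,50): print(th,proj(g,[*grip_xy(.018,side=.17*np.cos(np.radians(th))-.0685),.16-.17*np.sin(np.radians(th))]))
a=g["img"][110:230,230:390,::-1];cv2.imwrite('pics/s_endc.png',cv2.resize(a,None,fx=4.5,fy=4.5,interpolation=2))
E
```

```text
[0.4001 0.1196 0.2994] [-0.9635  0.8807  0.3629] 21.2833
long_end 0.73 [284.4, 208.2]
socket_mouth 0.65 [315.3, 159.7]
small_key 0.42 [329.2, 222.9]
screwdriver 0.45 [350.4, 195.6]
tube_head 0.62 [225.0, 324.7]
35 [280.9299 202.8825]
40 [282.7723 204.467 ]
45 [284.7838 205.6515]
50 [286.9437 206.4398]
```

View pics/s_endc.png

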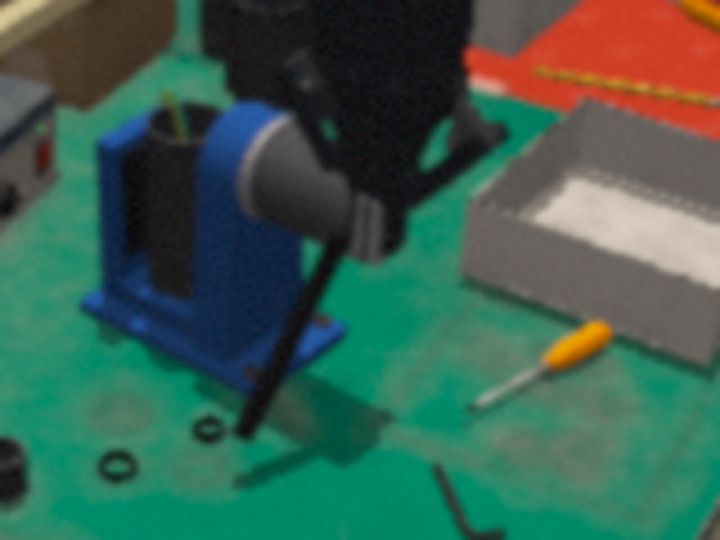

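The key stays in the screw, with its long arm sloping about 45° to its end at (284,208). The bystanders are where they began, so I hand in.

```bash
python3 -c "
from cell import *
print(sign_off())"
```

```text
the job is handed in; nothing more can be done
None
```

The job is handed in at about 21 s on the clock: the big key is fully in the socket, its long arm pressed to about 45° below level in the last side picture and left there, and the small key, screwdriver and tube end untouched; the screw angle has no readout, so I judged it from that slope, and the hand-in returned no verdict.

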